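# Mount a sight glass fitting on the keyed carriage post

### The arm

A 7-joint arm with a two-finger parallel gripper is mounted at the origin on the work surface. World frame = base frame: x ahead of the robot, y to its left, z up, the work surface at z = 0. Lengths are in m, angles in rad, forces in N, time in s.
With the tool pointing down it reaches from about 0.4 to 0.85 m from the base axis. Payload 10.4 kg.
Tool frame: the origin (TCP) lies at the very end of the fingers, on their centre line; the grasp point (between the pads) lies manip.hold_point_z behind it (manip.hold_point_z is the distance from the TCP to the grasp point, in m); z points along the fingers, y is the direction in which the jaws open and shut (so a half turn about z gives the same grasp; the last joint's range is limited). The gripper opens to 85 mm and grips with 20 to 120 N. Pads are 22 mm wide; open, the fingers measure 114 mm over their backs; the gripper's body (76 mm by 85 mm) begins 54 mm behind the grasp point. The pads swing forward as they close: fully open they stand 13 mm farther back than shut.
Start: joints at [1.232, 0.332, -0.065, 1.46, 0.022, 1.35, -0.088], TCP at [0.194, -0.594, 0.231] pointing down, gripper open.
Joint ranges: [-2.6, 2.6], [-0.5, 2.12], [-1.47, 1.34], [0.16, 2.42], [-1.27, 4.41], [0.06, 2.06], [-2.6, 2.6]. Speed limits (rad/s): [2.22, 2.22, 2.79, 2.79, 3.14, 3.14, 3.14].

### API

Orientations are given as a unit quaternion [x, y, z, w].
In Python, from workcell import manip gives the robot as it stands.
- The arm moves only by the tool jog_arm, never from a script. Its arguments are lists of equal length, an entry for each row: "translation": the shift along the world's x, y, z in mm, a list of three; "turn": the turn about the world's z in degrees. In form: {"translation": [[x, y, z], ...], "turn": [turn, ...]}. A call has 1 to 12 rows; each row is the pose to reach, as a shift and turn from the pose measured when the call began; what a row does not reach only later rows make up. A row lasts 1/12 s, in which the tool goes at most 41.7 mm and 7.16 degrees, less where a joint would pass 70% of its speed; a pose out of reach is approached as far as the arm can. A call with a gripper value outside its range is refused whole. "grip" is the finger opening in mm, from 0 to 85.4, set as the call begins (left out, the last holds). The fingers move at their own pace and stop on an object; "grip_force" is the grip in N (left out, the last holds). Time passes only in rows, so rows that repeat a pose let the fingers close. It gives the time, the measured TCP pose, the force and the opening at its end, in the units of the state.
- manip.get_obs(): the state, without advancing time (a new reading comes with each control period).
- manip.camera(name): name is "scene" or "top" or "wrist"; returns a dict with "frame" (420x560x3 uint8, red, green, blue), "mtx" (3x3 intrinsics, pixels), "pose" (4x4, takes a point from camera to world coordinates). Camera axes: x right, y down, z forward; pixel columns grow to the right and rows downward; lengths in m; the calibration is good to about 2 mm. A picture is of the moment at which its call begins. There is no depth.
- manip.hand_in(): hands the job in, once; it reports no verdict.
Trained networks look in a picture, given as the dict that the camera call returned (one of the last four; its "shot" number tells which), for a name from the list of things; names that differ only in an ending like _2 or _b are one class to them, and where a whole thing is asked for, a point or a joint stands for the part that bears it (a point fixed in the world has none). Each returns a list of dicts, best first, with "confidence" (0 to 1); they miss things now and then, are a little off and sometimes report something else, mostly with a low value. They report only what shows in the picture. A call takes as long as a camera call. They do not tell look-alikes from the thing itself.
- manip.outline_of(picture, label): "mask" (420x560 bool, what is visible of it) and "extent" ([left, top, right, bottom] in pixels, round what is visible of it).
- manip.pinpoint(picture, label): "at" ([column, row] in pixels: a listed point, or the origin of a listed thing).
The state is a dict: "clock": time; "joint_pos": joint angles; "joint_velocities": joint speeds; "tau": joint torques, N m; "position": TCP position; "ee_rot": TCP orientation; "ft_force": force on the tool from outside, world axes, zero at the start; "torque": the same for the moment, N m; "grip_width": opening from 0.0 (shut) to 1.0 (fully open).
Only numpy, scipy, OpenCV 4.12 (cv2) and the standard library are available. Lean on these libraries where they do the work, as an engineer would, in place of code of your own. Each camera call takes 0.05 s, during which the arm holds its last target. There are 200 camera calls.

### The job

First lift the steel parallel that lies across the rail and lay it flat on the surface plate, clear of the rail. Then fit the steel spacer and, on top of it, the brass sight glass fitting over the post on the slide carriage, each turned so that the flat in its bore meets the flat of the post and lowered fully home. Last, bring the carriage by its black knob along the rail until it rests against the end stop, leaving the other things on the plate where they stand.

Things in the scene. Friction and masses are not known exactly. Their poses are not given: they have to be found in the camera images.
- parallel_mid (a point): The steel parallel lying across the rail between the carriage and the end stop: a plain loose bar 150 x 14 x 28 mm (long x wide x high), 0.4 kg. Point at its centre, half-way up (so it is 38 mm above the plate at the start); x along its length, z up. It overhangs both sides of the rail. It starts at least 55 mm clear of the carriage and of the stop.
- spacer_mid (a point): Loose steel spacer, 26 mm thick, 56 wide (y), 106 long (x), 0.6 kg: square end 44 mm to +x, rounded end 62 mm to -x. Point on its bore's axis, half-way up; mass centred within 8 mm of it, so grip it across the 56 mm there. Through bore 36 x 36 mm, D-shaped: flat with square corners 18 mm to +x, half round (radius 18) to -x. Starts flat on the plate, left or right, before the rail.
- fitting_mid (a point): Loose brass sight glass fitting, 0.6 kg: body 26 mm thick, 56 wide (y); round glass window (top 32 mm up) reaches 73 mm to +x, pipe stub 76 mm to -x. Point on its bore's axis, half-way up the body; mass centred within 8 mm of it: grip across the 56 mm there. Same D bore, but its flat is 18 mm to +y (left, looking from stub to window), round to -y. Starts flat, on the other side from the spacer.
- post_foot (a point): Foot of the post on the slide carriage: on the post's axis, at the carriage's flat top (50 mm above the plate). +x points along the rail to the end stop, and the post's flat faces +x; z up. Spacer fits only with its +x along this +x, fitting only with its +y along this +x. Home: spacer point 13 mm, fitting point 39 mm above this one. Carriage top is 100 mm wide, reaches 70 mm to +x, 145 to -x.
- post_top (a point): Centre of the post's top, 56 mm above the carriage top. The post is a D, 32 x 32 mm: flat with two square corners 16 mm to +x of the axis, half round of radius 16 to -x, so parts have 2 mm play all round. Its top 8 mm taper from 16 to 11.5 mm.
- knob_top (a point): Centre of the top of the carriage's upright black round knob, diameter 24 mm, height 45 mm above the carriage's top face; it stands 125 mm from the post's axis on its -x side. Pinch or push it to move the carriage.
- slide (a joint): Distance in m of the carriage from the end stop: 0 when it rests against the stop, about 0.15 to 0.21 at the start. The carriage moves along the rail with about 5 N of friction plus 8 N per m/s, and stays where it is left.
- stop_face (a point): Centre of the end stop's face that the carriage meets; the stop is 30 mm thick and 26 mm high on the rail (its top 50 mm above the plate). x points along the rail, away from the carriage.
- rail: Rail fixed to the plate, across in front of the robot: 520 mm long (along x, +x towards the end stop), 80 wide, top 24 mm above the plate, with a groove along the middle. Origin under its centre.
- parallel_b: Bystander, not to be moved: a smaller steel parallel, 120 x 12 x 22 mm, on the plate between the robot and the rail. Origin under its centre, x along its length.
- parallel_c: Bystander, not to be moved: a steel parallel, 150 x 14 x 28 mm, on the plate past the right end of the rail. Origin under its centre, x along its length.
- height_gauge: Bystander, not to be moved: chrome height gauge, base 120 x 80 x 40 mm, column to 328 mm, beyond the left end of the rail. Origin under the base's centre.
- granite_square: Bystander, not to be moved: black granite square, 150 mm long, 150 mm high, 30 mm thick, far to the right. Origin under its centre.
- vee_block: Bystander, not to be moved: steel vee block, 60 x 70 x 50 mm, to the left. Origin under its centre.
- master_disc: Bystander, not to be moved: steel master disc, diameter 70 mm, with an upright stem, 60 mm high in all, past the right end of the rail. Origin under its centre.
Mind the look-alikes: they are no part of the job. Of the things shaped like the part that bears fitting_mid, the brass one is meant.

How it is judged:
By the outcome, as a careful person would: the job done as asked, in the order asked, and still so for the second after the job is handed in, with the robot touching nothing.
It also fails if it takes over 72 s, if anything falls off the work surface, if the arm or the gripper's body presses on something with over 40 N, if the wrist force passes 120 N, or if a joint passes its speed limit or range.

## Working session

There is one attempt and no reset: what is moved stays moved. The work goes in short steps, Python scripts to look and compute and a tool call to move; the robot and the scene stay as the last step left them, time stands still between calls to the robot, and variables do not carry over. Pictures are saved under pics/ and viewed, about 8 in all and at most 12, crops included, and the job is handed in when it is done.

Besides the shell and the picture viewer there is one more tool, called after "Emit:" as name(argument=value, ...) on one line, values as JSON. jog_arm: Moves the arm, as the interface text tells. Its arguments: {"type":"object","properties":{"translation":{"type":"array"},"turn":{"type":"array"},"grip":{"type":"number"},"grip_force":{"type":"number"}},"required":["translation","turn"]}

```bash
mkdir -p pics; ls
cat > h.py <<'E'
import numpy as np, cv2
from workcell import manip
def ray(c,px):
    d=np.linalg.inv(c["mtx"])@np.array([px[0],px[1],1.]); P=np.array(c["pose"])
    return P[:3,3],P[:3,:3]@d
def at_z(c,px,z):
    o,d=ray(c,px); return o+d*(z-o[2])/d[2]
def tri(obs):
    A=np.zeros((3,3));b=np.zeros(3)
    for c,px in obs:
        o,d=ray(c,px);d=d/np.linalg.norm(d);M=np.eye(3)-np.outer(d,d);A+=M;b+=M@o
    return np.linalg.solve(A,b)
def proj(c,p):
    P=np.linalg.inv(np.array(c["pose"]));q=P[:3,:3]@np.array(p)+P[:3,3];q=c["mtx"]@q;return q[:2]/q[2]
def save(c,n): cv2.imwrite("pics/"+n+".png",c["frame"][:,:,::-1])
E
cat > s1.py <<'E'
from h import *
np.set_printoptions(precision=4,suppress=True)
s=manip.camera("scene");t=manip.camera("top")
save(s,"scene0");save(t,"top0")
print(s["pose"],t["pose"],manip.hold_point_z)
for n in "parallel_mid spacer_mid fitting_mid post_foot post_top knob_top stop_face rail parallel_b parallel_c height_gauge granite_square vee_block master_disc".split():
    a=manip.pinpoint(s,n);b=manip.pinpoint(t,n)
    print(n,[(np.round(x["at"]).tolist(),round(x["confidence"],2)) for x in a],[(np.round(x["at"]).tolist(),round(x["confidence"],2)) for x in b])
    if a and b: print("   tri",tri([(s,a[0]["at"]),(t,b[0]["at"])]), "top@z.02",[at_z(t,x["at"],.02)[:2] for x in b])
print(manip.get_obs())
E
python3 s1.py
```

```text
pics
[[-0.5468  0.6589 -0.5166  1.2188]
 [ 0.8372  0.4363 -0.3297  0.6048]
 [ 0.0082 -0.6128 -0.7902  1.2503]
 [ 0.      0.      0.      1.    ]] [[ 0.0215 -0.9923  0.1217  0.3098]
 [-0.9997 -0.0222 -0.0048  0.0971]
 [ 0.0075 -0.1216 -0.9926  1.4076]
 [ 0.      0.      0.      1.    ]] 0.0187
parallel_mid [([244.0, 267.0], 0.59)] []
spacer_mid [([202.0, 170.0], 0.57), ([244.0, 223.0], 0.16)] [([370.0, 231.0], 0.76), ([400.0, 166.0], 0.33)]
   tri [ 0.4077 -0.2258  0.0126] top@z.02 [array([ 0.4053, -0.2209]), array([ 0.6371, -0.3258])]
fitting_mid [([331.0, 230.0], 0.86), ([225.0, 141.0], 0.86), ([437.0, 348.0], 0.8), ([364.0, 201.0], 0.78)] [([236.0, 229.0], 0.88), ([221.0, 278.0], 0.82), ([117.0, 184.0], 0.67)]
   tri [0.3985 0.2446 0.0236] top@z.02 [array([0.4027, 0.2374]), array([0.2361, 0.2821]), array([0.5501, 0.6537])]
post_foot [([198.0, 231.0], 0.56), ([265.0, 283.0], 0.29)] [([329.0, 165.0], 0.75), ([236.0, 229.0], 0.68)]
   tri [ 0.6259 -0.0722  0.0417] top@z.02 [array([ 0.6332, -0.0784]), array([0.4031, 0.2374])]
post_top [([195.0, 220.0], 0.95), ([214.0, 253.0], 0.16)] [(
[... 1544 characters left out ...]
3918]), array([0.6137, 0.4687])]
master_disc [([112.0, 185.0], 0.63), ([197.0, 221.0], 0.59)] [([434.0, 176.0], 0.64)]
   tri [ 0.607  -0.4541 -0.0138] top@z.02 [array([ 0.6021, -0.4445])]
{'clock': 1.5, 'joint_pos': array([ 1.2324,  0.3322, -0.0647,  1.4601,  0.0216,  1.3499, -0.0885]), 'joint_velocities': array([ 0.0003, -0.    ,  0.0006, -0.0015, -0.0001, -0.0009, -0.0005]), 'tau': array([ -0.0014, -62.5221,   0.0486, -39.1831,   0.0165,   0.002 ,
        -0.    ]), 'position': array([ 0.1941, -0.5941,  0.2314]), 'ee_rot': array([0.9876, 0.1572, 0.    , 0.    ]), 'ft_force': array([ 0.2763, -0.628 ,  1.1592]), 'torque': array([-0.0117,  0.0378,  0.0011]), 'grip_width': 0.9969016116892975}
```

View pictures.

View pics/top0.png

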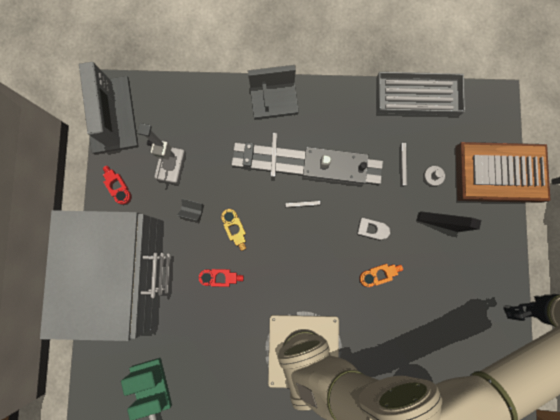

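View pics/scene0.png

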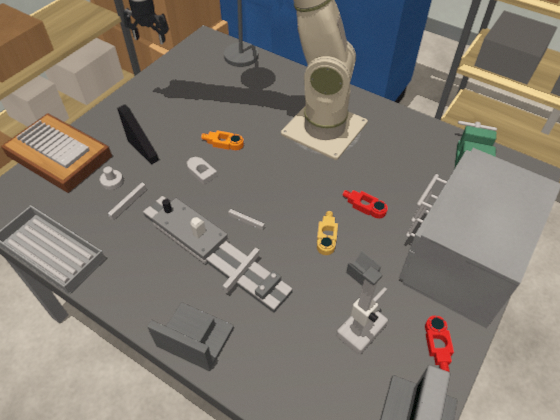

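Emit:
jog_arm(translation=[[410,690,100],[410,690,100],[410,690,100],[410,690,100],[410,690,100],[410,690,100],[410,690,100],[410,690,100],[410,690,100],[410,690,100],[410,690,100],[410,690,100]], turn=[-7,-14,-20,-24,-24,-24,-24,-24,-24,-24,-24,-24])

```text
clock: 2.5
position: [0.4482, -0.1656, 0.2938]
ee_rot: [0.999, -0.052, 0.0, 0.0]
ft_force: [0.7, -1.8, 0.6]
grip_width: 0.996
```

```bash
cat > s2.py <<'E'
from h import *
np.set_printoptions(precision=4,suppress=True)
s=manip.camera("scene");t=manip.camera("top");w=manip.camera("wrist")
print(manip.get_obs()["clock"],manip.get_obs()["position"],"wristcam",w["pose"])
save(w,"w1")
for n in ["parallel_mid","stop_face","post_top","knob_top"]:
    o=[]
    for k,c in (("s",s),("t",t),("w",w)):
        a=manip.pinpoint(c,n)
        print(n,k,[(np.round(x["at"]).tolist(),round(x["confidence"],2),at_z(c,x["at"],.04 if n[0] in "ps" and n!="post_top" else .1)[:2]) for x in a[:3]])
E
python3 s2.py
```

```text
2.65 [ 0.4492 -0.1643  0.2938] wristcam [[-0.0941 -0.9627 -0.2538  0.5151]
 [-0.9956  0.0909  0.0244 -0.1661]
 [-0.0004  0.255  -0.9669  0.4381]
 [ 0.      0.      0.      1.    ]]
parallel_mid s []
parallel_mid t [([277.0, 152.0], 0.59, array([0.6698, 0.1038]))]
parallel_mid w []
stop_face s [([266.0, 281.0], 0.81, array([0.653 , 0.1937])), ([360.0, 332.0], 0.45, array([0.6441, 0.4809]))]
stop_face t [([253.0, 154.0], 0.75, array([0.6601, 0.1853]))]
stop_face w []
post_top s []
post_top t [([327.0, 158.0], 0.65, array([ 0.6372, -0.0609]))]
post_top w []
knob_top s [([165.0, 202.0], 0.72, array([ 0.6263, -0.1792]))]
knob_top t [([364.0, 164.0], 0.72, array([ 0.6206, -0.1843]))]
knob_top w []
```

View pics/w1.png

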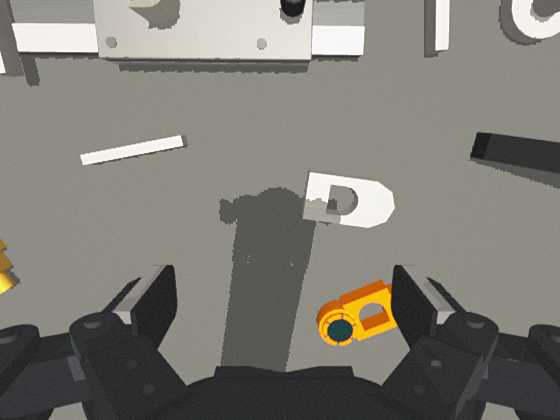

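Emit:
jog_arm(translation=[[180,265,30],[180,265,30],[180,265,30],[180,265,30],[180,265,30],[180,265,30],[180,265,30],[180,265,30],[180,265,30],[180,265,30]], turn=[0,0,0,0,0,0,0,0,0,0])

```text
clock: 4.08
position: [0.6277, 0.0993, 0.3223]
ee_rot: [0.999, -0.05, -0.001, -0.001]
ft_force: [-0.5, -0.8, 0.9]
grip_width: 0.999
```

```bash
cat > s3.py <<'E'
from h import *
np.set_printoptions(precision=4,suppress=True)
w=manip.camera("wrist")
ob=manip.get_obs();print(ob["clock"],ob["position"],ob["ee_rot"])
save(w,"w2")
for n in ["parallel_mid","stop_face","post_top","knob_top"]:
    z={"parallel_mid":.038,"stop_face":.037,"post_top":.106,"knob_top":.095}[n]
    a=manip.pinpoint(w,n)
    print(n,[(np.round(x["at"]).tolist(),round(x["confidence"],2),at_z(w,x["at"],z)[:2]) for x in a[:3]])
a=manip.outline_of(w,"parallel_mid")
for x in a[:2]:
    r=cv2.minAreaRect(cv2.findNonZero(x["mask"].astype(np.uint8)));b=cv2.boxPoints(r)
    print(x["confidence"],x["extent"],r,[at_z(w,p,.052)[:2] for p in b])
E
python3 s3.py
```

```text
4.1333 [0.6275 0.0974 0.3226] [ 0.9987 -0.0514 -0.0005  0.    ]
parallel_mid [([268.0, 146.0], 0.76, array([0.6595, 0.1153]))]
stop_face [([205.0, 153.0], 0.7, array([0.6586, 0.1912]))]
post_top [([441.0, 165.0], 0.93, array([ 0.6284, -0.0587]))]
knob_top []
0.73 [255.2, 78.5, 281.6, 211.0] ((267.09698486328125, 144.0810546875), (134.89378356933594, 15.067649841308594), 84.87181091308594) [array([0.7351, 0.122 ]), array([0.7348, 0.1056]), array([0.5832, 0.1082]), array([0.5834, 0.1262])]
```

View pics/w2.png

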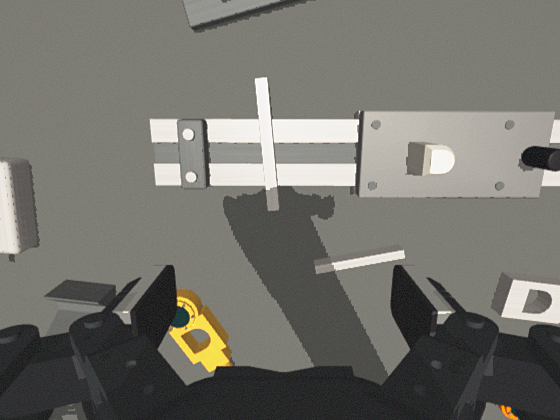

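Emit:
jog_arm(translation=[[31,18,-40],[31,18,-80],[31,18,-120],[31,18,-160],[31,18,-200],[31,18,-240],[31,18,-270],[31,18,-285],[31,18,-293],[31,18,-293],[31,18,-293]], turn=[4.6,4.6,4.6,4.6,4.6,4.6,4.6,4.6,4.6,4.6,4.6])

```text
clock: 5.3
position: [0.6595, 0.1139, 0.0325]
ee_rot: [1.0, -0.013, 0.001, 0.0]
ft_force: [-0.8, 1.2, -0.2]
grip_width: 1.002
```

Emit:
jog_arm(translation=[[0,1,-3],[0,1,-3],[0,1,-3],[0,1,-3],[0,1,-3],[0,1,-3]], turn=[0,0,0,0,0,0], grip=0, grip_force=60)

```text
clock: 5.8
position: [0.6596, 0.115, 0.0298]
ee_rot: [1.0, -0.013, 0.002, 0.0]
ft_force: [-5.8, -4.0, 22.1]
grip_width: 0.152
```

Emit:
jog_arm(translation=[[0,0,25],[0,0,60],[-30,-20,80],[-60,-40,80],[-95,-65,80],[-130,-90,80],[-165,-115,70],[-200,-140,55],[-230,-158,40],[-240,-165,25],[-240,-165,10],[-240,-165,10]], turn=[0,0,0,0,0,0,0,0,0,0,0,0])

```text
clock: 6.8
position: [0.4166, -0.0509, 0.0376]
ee_rot: [1.0, -0.014, -0.001, 0.0]
ft_force: [-0.7, 0.9, -4.3]
grip_width: 0.149
```

Emit:
jog_arm(translation=[[0,0,-20],[0,0,-27],[0,0,-30],[0,0,-31],[0,0,-31],[0,0,-31]], turn=[0,0,0,0,0,0])

```text
clock: 7.3
position: [0.4178, -0.0506, 0.0075]
ee_rot: [1.0, -0.014, 0.0, 0.0]
ft_force: [4.0, 0.7, 3.2]
grip_width: 0.149
```

Emit:
jog_arm(translation=[[0,0,0],[0,0,0],[0,0,0],[0,0,30],[0,0,70],[0,-20,110],[-10,-60,150],[-18,-100,190],[-18,-140,230],[-18,-169,243],[-18,-169,243],[-18,-169,243]], turn=[0,0,0,0,0,0,0,0,0,0,0,0], grip=85)

```text
clock: 8.3
position: [0.3994, -0.226, 0.2543]
ee_rot: [1.0, -0.017, 0.002, 0.002]
ft_force: [0.2, -0.0, 0.2]
grip_width: 0.995
```

```bash
cat > s4.py <<'E'
from h import *
np.set_printoptions(precision=4,suppress=True)
w=manip.camera("wrist")
ob=manip.get_obs();print(ob["clock"],ob["position"],ob["ee_rot"])
save(w,"w3")
for n,z in [("spacer_mid",.013),("parallel_mid",.014)]:
    for x in manip.pinpoint(w,n)[:3]: print(n,np.round(x["at"]).tolist(),round(x["confidence"],2),at_z(w,x["at"],z)[:2])
for x in manip.outline_of(w,"spacer_mid")[:2]:
    m=x["mask"].astype(np.uint8)
    cs,hi=cv2.findContours(m,cv2.RETR_CCOMP,cv2.CHAIN_APPROX_NONE)
    print(x["confidence"],x["extent"])
    for c,h in zip(cs,hi[0]):
        if len(c)<20: continue
        p=np.array([at_z(w,q[0],.026)[:2] for q in c],np.float32)*1000
        r=cv2.minAreaRect(p);print(h[3],len(c),r,cv2.boxPoints(r).tolist(),p.mean(0))
E
python3 s4.py
```

```text
8.35 [ 0.3995 -0.2226  0.252 ] [ 0.9999 -0.0161  0.0014  0.0008]
spacer_mid [281.0, 164.0] 0.57 [ 0.4157 -0.2242]
parallel_mid [119.0, 167.0] 0.62 [ 0.4189 -0.0501]
0.66 [236.3, 132.4, 342.0, 200.3]
-1 266 ((411.962646484375, -235.27828979492188), (105.81665802001953, 57.0899772644043), 76.6307144165039) [[371.9574279785156, -280.1524353027344], [427.5002746582031, -293.3531494140625], [451.9678649902344, -190.40414428710938], [396.4250183105469, -177.20343017578125]] [ 413.1742 -228.7614]
0 110 ((415.2597961425781, -225.36264038085938), (36.114280700683594, 35.304481506347656), 73.83114624023438) [[393.2774353027344, -237.78993225097656], [427.1854553222656, -247.6211395263672], [437.2421569824219, -212.9353485107422], [403.3341369628906, -203.10414123535156]] [ 416.1001 -223.7169]
```

View pics/w3.png

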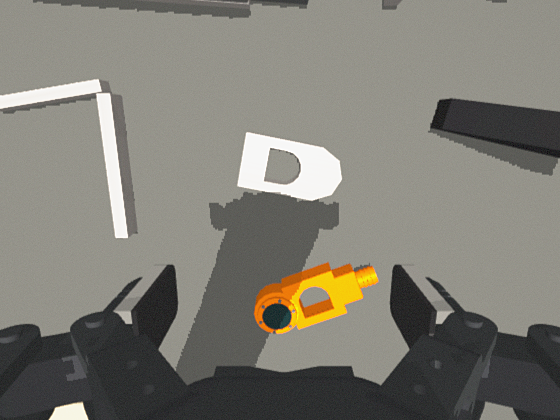

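Emit:
jog_arm(translation=[[15,-3,-20],[15,-3,-40],[15,-3,-60],[15,-3,-80],[15,-3,-100],[15,-3,-110],[15,-3,-120],[15,-3,-130],[15,-3,-130],[15,-3,-130],[15,-3,-130],[15,-3,-130]], turn=[7,14,21,28,35,42,49,56,63,70,77,78.4], grip=72)

```text
clock: 9.5
position: [0.414, -0.2197, 0.1186]
ee_rot: [0.781, 0.625, -0.001, -0.001]
ft_force: [-0.2, 0.2, -0.0]
grip_width: 0.843
```

```bash
sed -i 's/"w3"/"w4"/' s4.py; python3 s4.py
```

```text
9.55 [ 0.4141 -0.22    0.1188] [ 0.782   0.6233 -0.0008 -0.0009]
0.94 [244.0, 158.7, 329.2, 306.6]
-1 407 ((411.98883056640625, -233.65966796875), (108.7768783569336, 56.85142135620117), 77.28287506103516) [[372.2874755859375, -280.4563293457031], [427.7442626953125, -292.9714660644531], [451.690185546875, -186.86300659179688], [396.2333984375, -174.34786987304688]] [ 413.1817 -226.401 ]
0 143 ((414.2422790527344, -222.35391235351562), (27.87405776977539, 33.58023452758789), 77.33169555664062) [[394.8044128417969, -232.2694854736328], [427.5671691894531, -239.6338348388672], [433.6801452636719, -212.43833923339844], [400.9173889160156, -205.07398986816406]] [ 414.8665 -219.952 ]
```

Emit:
jog_arm(translation=[[0,-6,-35],[0,-6,-70],[0,-6,-95],[0,-6,-108],[0,-6,-114],[0,-6,-116],[0,-6,-116]], turn=[0,0,0,0,0,0,0])

```text
clock: 10.28
position: [0.4146, -0.2267, 0.0035]
ee_rot: [0.784, 0.621, -0.001, -0.0]
ft_force: [0.9, -1.1, -0.1]
grip_width: 0.845
```

Emit:
jog_arm(translation=[[0,0,-1],[0,0,-1],[0,0,-1],[0,0,-1],[0,0,-1]], turn=[0,0,0,0,0], grip=40, grip_force=80)

```text
clock: 10.7
position: [0.4153, -0.2271, 0.0038]
ee_rot: [0.784, 0.62, -0.0, 0.001]
ft_force: [-2.6, 1.4, 4.8]
grip_width: 0.635
```

Emit:
jog_arm(translation=[[0,0,40],[10,5,80],[40,20,120],[75,35,150],[110,50,180],[145,65,186],[180,85,186],[207,97,186],[207,97,186],[207,97,186],[207,97,186]], turn=[0,0,0,2,4,6,7.4,7.4,7.4,7.4,7.4])

```text
clock: 11.62
position: [0.6219, -0.1297, 0.1893]
ee_rot: [0.743, 0.67, -0.001, 0.0]
ft_force: [0.2, -1.1, -6.1]
grip_width: 0.636
```

```bash
cat > s5.py <<'E'
from h import *
import sys
np.set_printoptions(precision=4,suppress=True)
w=manip.camera("wrist");s=manip.camera("scene");t=manip.camera("top")
ob=manip.get_obs();q=ob["ee_rot"];print(ob["clock"],ob["position"],"yaw",np.degrees(2*np.arctan2(q[1],q[0])),ob["grip_width"])
save(w,sys.argv[1])
for n,z in [("post_top",.106),("post_foot",.05),("stop_face",.037),("spacer_mid",.19)]:
  o=[]
  for k,c in (("w",w),("s",s),("t",t)):
    for x in manip.pinpoint(c,n)[:1]:
        print(n,k,np.round(x["at"],1).tolist(),round(x["confidence"],2),at_z(c,x["at"],z)[:2]); o.append((c,x["at"]))
  if len(o)>1: print("tri",tri(o))
E
python3 s5.py w5
```

```text
11.7667 [ 0.6214 -0.1313  0.1899] yaw 83.97202134799117 0.6357481143325907
post_top w [287.5, 110.3] 0.57 [ 0.6312 -0.0614]
post_top s [194.7, 220.6] 0.79 [ 0.6332 -0.0609]
post_top t [329.0, 159.3] 0.85 [ 0.6326 -0.0681]
tri [ 0.632 -0.064  0.104]
post_foot s [195.9, 231.4] 0.86 [ 0.6332 -0.0657]
post_foot t [325.5, 162.5] 0.95 [ 0.635  -0.0633]
tri [ 0.6345 -0.0634  0.0532]
stop_face w [288.1, 288.6] 0.19 [ 0.6168 -0.2158]
stop_face s [265.3, 281.8] 0.85 [0.6544 0.193 ]
stop_face t [252.0, 155.6] 0.59 [0.6565 0.1895]
tri [0.6529 0.1259 0.28  ]
spacer_mid s [174.2, 184.8] 0.97 [ 0.6112 -0.1376]
spacer_mid t [356.0, 158.2] 0.68 [ 0.6171 -0.1404]
tri [ 0.6145 -0.1373  0.1942]
```

View pics/w5.png

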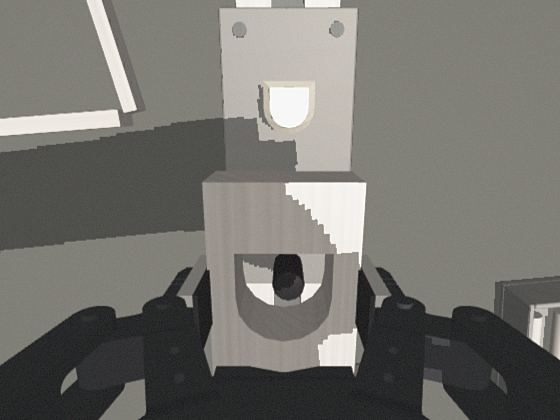

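```bash
cat > s6.py <<'E'
from h import *
np.set_printoptions(precision=4,suppress=True)
w=manip.camera("wrist");ob=manip.get_obs();p=np.array(ob["position"]);q=ob["ee_rot"];a=2*np.arctan2(q[1],q[0])
X=np.array([np.cos(a),np.sin(a)]);Y=np.array([-np.sin(a),np.cos(a)])
def rel(px,z):
    d=(at_z(w,px,z)-p)[:2]; return np.round(np.array([d@X,d@Y])*1000,1)
print(p)
zt=p[2]-.0038+.026
for px in [(285,254),(285,340),(235,290),(334,290),(204,182),(366,182),(210,340),(358,340)]: print("spacer",px,rel(px,zt))
for px in [(268,87),(308,87),(288,128),(268,107),(308,107)]: print("post",px,rel(px,.106))
for px in [(220,10),(357,10),(225,170),(352,170),(288,10)]: print("carriage",px,rel(px,.050))
E
python3 s6.py
```

```text
[ 0.6223 -0.1301  0.1898]
spacer (285, 254) [17.6 -0.2]
spacer (285, 340) [-18.1  -0.2]
spacer (235, 290) [ 3.3 18.4]
spacer (334, 290) [  3.2 -18.5]
spacer (204, 182) [44.1 27.6]
spacer (366, 182) [ 44. -28.]
spacer (210, 340) [-18.1  28.9]
spacer (358, 340) [-18.2 -28.6]
post (268, 87) [82.4  9.4]
post (308, 87) [ 82.4 -14.7]
post (288, 128) [58.4 -2.7]
post (268, 107) [70.9  9.5]
post (308, 107) [ 70.8 -14.8]
carriage (220, 10) [138.3  45.1]
carriage (357, 10) [138.2 -52.4]
carriage (225, 170) [24.  46.5]
carriage (352, 170) [ 23.8 -54.4]
carriage (288, 10) [138.2  -3.3]
```

Emit:
jog_arm(translation=[[5,35,0],[10,69,-10],[10,69,-40],[10,69,-60],[10,69,-68],[10,69,-68],[10,69,-68]], turn=[0,0,0,0,0,0,0])

```text
clock: 13.0
position: [0.6326, -0.0616, 0.1224]
ee_rot: [0.743, 0.669, -0.0, 0.001]
ft_force: [-0.3, -0.3, -5.3]
grip_width: 0.636
```

```bash
cat > s7.py <<'E'
from h import *
import sys
w=manip.camera("wrist");print(manip.get_obs()["position"],manip.get_obs()["clock"]);save(w,sys.argv[1])
E
python3 s7.py w6
```

```text
[ 0.63313114 -0.06154729  0.12329389] 13.05
```

View pics/w6.png

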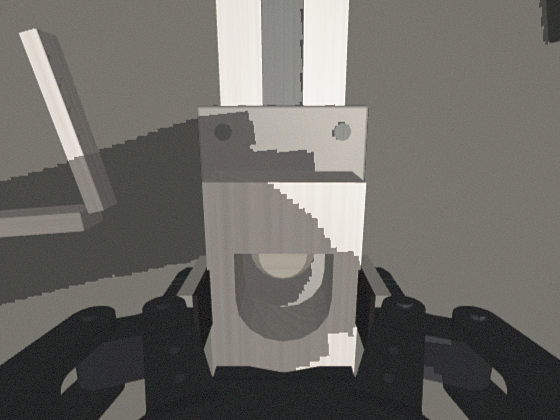

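```bash
cat > s8.py <<'E'
from h import *
np.set_printoptions(precision=1,suppress=True)
w=manip.camera("wrist");ob=manip.get_obs();p=np.array(ob["position"]);q=ob["ee_rot"];a=2*np.arctan2(q[1],q[0])
X=np.array([np.cos(a),np.sin(a)]);Y=np.array([-np.sin(a),np.cos(a)])
def rel(px,z):
    d=(at_z(w,px,z)-p)[:2]; return np.array([d@X,d@Y])*1000
print(p*1000)
for px,z in [((282,278),.106),((252,262),.1),((310,262),.1),((198,106),.05),((367,106),.05)]: print(px,rel(px,z))
t=manip.camera("top");old=cv2.imread("pics/top0.png")
save(t,"top1");d=cv2.absdiff(old,t["frame"][:,:,::-1].copy())[195:215,275:330].max(2);print(d.max(),np.argwhere(d>30)[:10]+[195,275])
E
python3 s8.py
```

```text
[633.3 -61.4 123.6]
(282, 278) [-10.9   1.2]
(252, 262) [-5.  16.2]
(310, 262) [ -5.1 -12.9]
(198, 106) [71.2 49.8]
(367, 106) [ 71.1 -48.4]
118 [[195 307]
 [195 308]
 [195 309]
 [195 310]
 [195 311]
 [195 312]
 [195 313]
 [195 314]
 [195 315]
 [195 316]]
```

Emit:
jog_arm(translation=[[-1,1,-8],[-1,1,-16],[-1,1,-24],[-1,1,-34],[-1,1,-44],[-1,1,-54],[-1,1,-62],[-1,1,-67],[-1,1,-69],[-1,1,-69],[-1,1,-69]], turn=[0,0,0,0,0,0,0,0,0,0,0])

```text
clock: 14.07
position: [0.6327, -0.0603, 0.0549]
ee_rot: [0.743, 0.669, 0.001, 0.002]
ft_force: [1.0, -0.1, -6.0]
grip_width: 0.636
```

Emit:
jog_arm(translation=[[0,0,0],[0,0,0],[0,0,0],[0,0,30],[0,0,70],[0,0,110],[0,0,150],[-25,30,180],[-50,60,185],[-75,90,185],[-100,120,185],[-125,150,185]], turn=[0,0,0,0,0,0,-3,-10,-17,-24,-31,-38], grip=72)

```text
clock: 15.07
position: [0.5064, 0.0914, 0.2408]
ee_rot: [0.921, 0.388, 0.001, 0.003]
ft_force: [0.3, 1.3, 0.3]
grip_width: 0.841
```

Emit:
jog_arm(translation=[[-25,30,0],[-50,60,0],[-75,100,0],[-95,130,0],[-110,150,0],[-110,150,0],[-110,150,0]], turn=[-7,-14,-21,-21,-21,-21,-21])

```text
clock: 15.65
position: [0.3957, 0.243, 0.2417]
ee_rot: [0.976, 0.216, 0.002, 0.003]
ft_force: [0.8, -1.0, 0.3]
grip_width: 0.841
```

```bash
cat > s9.py <<'E'
from h import *
import sys
np.set_printoptions(precision=4,suppress=True)
w=manip.camera("wrist");t=manip.camera("top");s=manip.camera("scene")
ob=manip.get_obs();q=ob["ee_rot"];print(ob["clock"],ob["position"],"yaw",np.degrees(2*np.arctan2(q[1],q[0])),ob["grip_width"])
save(w,sys.argv[1]);save(t,"t_"+sys.argv[1]);save(s,"s_"+sys.argv[1])
for k,c in (("w",w),("t",t),("s",s)):
    for n,z in [("fitting_mid",.013),("spacer_mid",.063)]:
        for x in manip.pinpoint(c,n)[:3]: print(k,n,np.round(x["at"]).tolist(),round(x["confidence"],2),at_z(c,x["at"],z)[:2])
for x in manip.outline_of(w,"fitting_mid")[:2]:
    m=x["mask"].astype(np.uint8)
    cs,hi=cv2.findContours(m,cv2.RETR_CCOMP,cv2.CHAIN_APPROX_NONE)
    print(x["confidence"],x["extent"])
    for c,h in zip(cs,hi[0]):
        if len(c)<20: continue
        p=np.array([at_z(w,q[0],.026)[:2] for q in c],np.float32)*1000
        r=cv2.minAreaRect(p);print(h[3],len(c),r,np.round(cv2.boxPoints(r)).tolist(),p.mean(0))
E
python3 s9.py w7
```

```text
15.8 [0.3972 0.2405 0.241 ] yaw 24.619134408903278 0.8488874883029982
w fitting_mid [284.0, 176.0] 0.64 [0.4012 0.2436]
w fitting_mid [191.0, 290.0] 0.6 [0.2376 0.2855]
w spacer_mid [175.0, 55.0] 0.21 [0.4616 0.3729]
t fitting_mid [380.0, 275.0] 0.95 [ 0.2582 -0.2571]
t fitting_mid [220.0, 278.0] 0.7 [0.2353 0.2885]
t fitting_mid [117.0, 186.0] 0.62 [0.5454 0.6554]
t spacer_mid [326.0, 162.0] 0.84 [ 0.634  -0.0627]
t spacer_mid [439.0, 221.0] 0.68 [ 0.44   -0.4406]
t spacer_mid [250.0, 156.0] 0.23 [0.6502 0.1935]
s fitting_mid [439.0, 348.0] 0.9 [0.5576 0.6658]
s fitting_mid [331.0, 230.0] 0.82 [0.388  0.2495]
s fitting_mid [364.0, 202.0] 0.6 [0.2341 0.2829]
s spacer_mid [198.0, 226.0] 0.65 [ 0.6221 -0.0637]
s spacer_mid [264.0, 283.0] 0.57 [0.671  0.2017]
0.68 [459.8, 165.1, 560.0, 209.0]
-1 211 ((491.5400390625, 27.76437759399414), (12.308040618896484, 112.74652862548828), 7.013473033905029) [[479.0, 83.0], [492.0, -29.0], [505.0, -27.0], [491.0, 84.0]] [490.9424  28.5527]
0.67 [255.3, 100.6, 312.3, 244.9]
-1 347 ((401.2630615234375, 244.31129455566406), (145.74949645996094, 56.31146240234375), 24.567106246948242) [[323.0, 240.0], [347.0, 188.0], [479.0, 249.0], [456.0, 300.0]] [403.0353 244.7174]
0 110 ((403.98114013671875, 245.41458129882812), (32.61737823486328, 34.42129898071289), 24.19268035888672) [[382.0, 254.0], [396.0, 223.0], [426.0, 236.0], [412.0, 268.0]] [403.0853 247.5702]
```

View pics/w7.png

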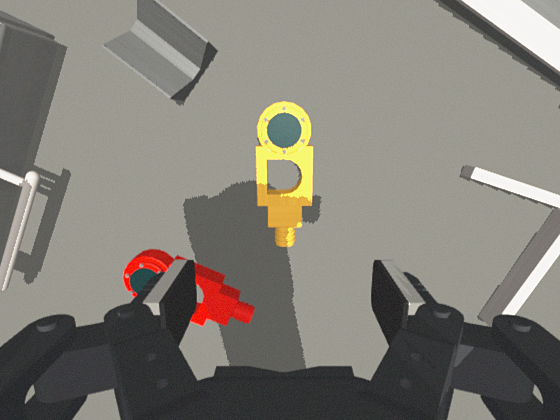

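Emit:
jog_arm(translation=[[5,4,-40],[5,4,-80],[5,4,-120],[5,4,-160],[5,4,-195],[5,4,-218],[5,4,-230],[5,4,-237],[5,4,-237],[5,4,-237]], turn=[0,0,0,0,0,0,0,0,0,0])

```text
clock: 16.98
position: [0.4024, 0.2456, 0.0048]
ee_rot: [0.977, 0.214, 0.001, 0.002]
ft_force: [0.7, 0.6, -0.2]
grip_width: 0.845
```

Emit:
jog_arm(translation=[[0,0,0],[0,0,0],[0,0,0],[0,0,0],[0,0,0]], turn=[0,0,0,0,0], grip=40, grip_force=80)

```text
clock: 17.4
position: [0.4038, 0.2461, 0.0069]
ee_rot: [0.977, 0.213, 0.003, 0.003]
ft_force: [-3.1, -3.4, 12.3]
grip_width: 0.634
```

Emit:
jog_arm(translation=[[0,0,40],[5,-10,80],[20,-45,120],[35,-80,160],[50,-115,190],[65,-150,190],[80,-185,190],[95,-220,190],[110,-260,190],[119,-295,190],[119,-295,190],[119,-295,190]], turn=[0,0,-3,-9,-15,-21,-27,-30.5,-30.5,-30.5,-30.5,-30.5])

```text
clock: 18.4
position: [0.5229, -0.0543, 0.1968]
ee_rot: [0.998, -0.055, 0.002, 0.004]
ft_force: [0.4, 0.5, -6.6]
grip_width: 0.63
```

```bash
python3 s7.py w8
```

```text
[ 0.52254047 -0.05120988  0.19681983] 18.45
```

View pics/w8.png

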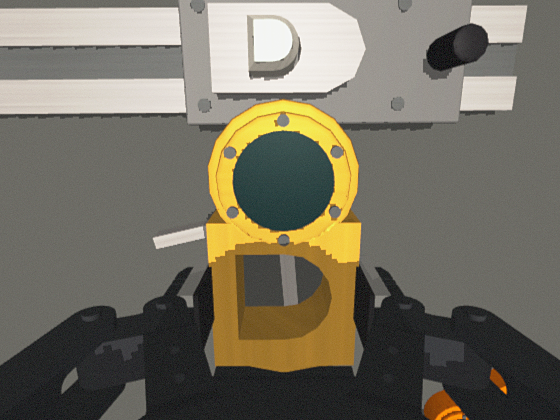

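```bash
cat > s10.py <<'E'
from h import *
np.set_printoptions(precision=1,suppress=True)
w=manip.camera("wrist");ob=manip.get_obs();p=np.array(ob["position"]);q=ob["ee_rot"];a=2*np.arctan2(q[1],q[0])
X=np.array([np.cos(a),np.sin(a)]);Y=np.array([-np.sin(a),np.cos(a)])
def rel(px,z):
    d=(at_z(w,px,z)-p)[:2]; return np.array([d@X,d@Y])*1000
print(p*1000,np.degrees(a),ob["clock"])
g=cv2.cvtColor(w["frame"],cv2.COLOR_RGB2HSV)
m=((g[:,:,0]>18)&(g[:,:,0]<35)&(g[:,:,1]>120)).astype(np.uint8)
for r in (290,300,310,320): print(r,np.flatnonzero(np.diff(m[r].astype(int))))
for px in [(239,300),(331,300),(285,340),(285,255),(207,300),(360,225),(208,225)]: print("fit",px,rel(px,p[2]-.0065+.026))
for px,z in [((254,42),.106),((289,42),.106),((270,18),.106),((270,66),.106),((210,3),.076),((213,93),.076),((366,50),.076),((187,124),.05),((458,121),.05),((186,110),.024),((0,116),.024),((514,108),.024)]: print("post",px,z,rel(px,z))
cv2.imwrite("pics/w8c.png",cv2.resize(w["frame"][0:130,180:400,::-1],None,fx=3.5,fy=3.5,interpolation=cv2.INTER_CUBIC))
E
python3 s10.py
```

```text
[522.4 -49.2 196.9] -5.927760312692231 18.5
290 [212 215 216 219 220 224 225 231 232 233 234 239 240 242 315 321 322 328
 329 338 339 344 345 350 351 354]
300 [213 224 225 232 233 238 240 241 242 243 305 307 308 309 311 312 313 315
 317 324 326 327 328 329 331 333 335 336 337 338 339 344 345 346 347 349
 350 351 352 353]
310 [213 218 219 232 233 237 238 247 248 249 251 252 253 254 255 256 259 261
 262 264 265 270 271 276 277 279 280 281 283 286 287 291 295 297 298 308
 309 310 312 314 316 320 322 323 324 325 326 334 335 336 337 340 341 343
 344 351 352 353]
320 [214 215 216 217 219 228 231 232 233 235 236 238 240 242 243 246 247 248
 249 252 253 255 256 258 259 260 261 262 263 265 266 267 268 273 274 276
 278 286 287 290 294 296 297 303 305 306 307 308 309 311 314 318 319 322
 324 331 332 336 338 339 340 347 350 352]
fit (239, 300) [-3.  16.1]
fit (331, 300) [ -3.3 -19.2]
fit (285, 340) [-20.7  -1.5]
fit (285, 255) [15.3 -1.6]
fit (207, 300) [-2.9 28.3]
fit (360, 225) [ 26.7 -28.8]
fit (208, 225) [27.1 26.2]
post (254, 42) 0.106 [108.5  15.6]
post (289, 42) 0.106 [108.5  -5.5]
post (270, 18) 0.106 [121.6   5.8]
post (270, 66) 0.106 [95.   6.1]
post (210, 3) 0.076 [138.   46.1]
post (213, 93) 0.076 [81.3 47.2]
post (366, 50) 0.076 [108.9 -58.9]
post (187, 124) 0.05 [59.8 73.6]
post (458, 121) 0.05 [  61.2 -140.2]
post (186, 110) 0.024 [70.9 80.2]
post (0, 116) 0.024 [ 66.6 238.3]
post (514, 108) 0.024 [  71.5 -199.4]
```

View pics/w8c.png

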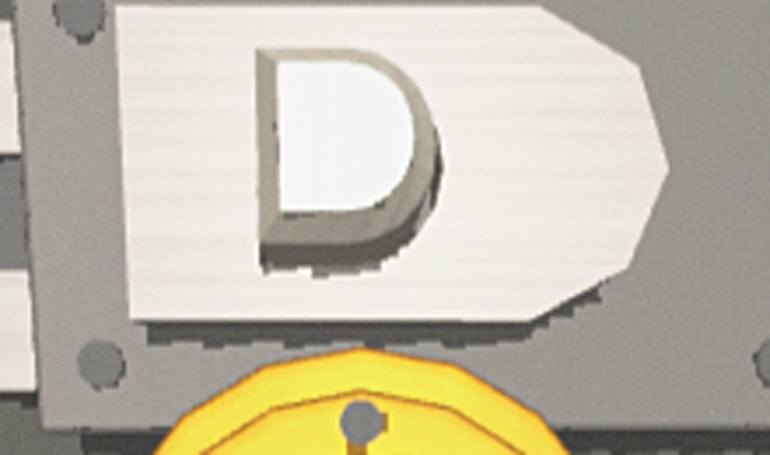

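Emit:
jog_arm(translation=[[40,-4,0],[80,-8,0],[111,-10,-5],[111,-10,-35],[111,-10,-60],[111,-10,-74],[111,-10,-74],[111,-10,-74],[111,-10,-74],[111,-10,-74]], turn=[0,0,0,0,0,0,0,0,0,0])

```text
clock: 19.33
position: [0.6344, -0.059, 0.1253]
ee_rot: [0.999, -0.052, 0.004, 0.003]
ft_force: [0.1, -0.3, -7.0]
grip_width: 0.633
```

```bash
cat > s11.py <<'E'
from h import *
import sys
w=manip.camera("wrist");ob=manip.get_obs();q=ob["ee_rot"];print(ob["position"],np.degrees(2*np.arctan2(q[1],q[0])),q,ob["clock"])
cv2.imwrite("pics/%s.png"%sys.argv[1],cv2.resize(w["frame"][210:370,190:380,::-1],None,fx=3.5,fy=3.5,interpolation=cv2.INTER_CUBIC))
save(w,sys.argv[1]+"full")
a=2*np.arctan2(q[1],q[0]);p=ob["position"]
X=np.array([np.cos(a),np.sin(a)]);Y=np.array([-np.sin(a),np.cos(a)])
for px,z in [((285,255),p[2]+.0195),((285,340),p[2]+.0195),((239,300),p[2]+.0195),((331,300),p[2]+.0195),((280,240),.106),((280,300),.106),((310,300),.106)]:
    d=(at_z(w,px,z)-p)[:2];print(px,z,np.round(np.array([d@X,d@Y])*1000,1))
E
python3 s11.py w9
```

```text
[ 0.6342961  -0.05914298  0.12498212] -5.92755037447091 [ 0.99865166 -0.05170401  0.00337882  0.00318453] 19.3833
(285, 255) 0.14448212323411774 [14.8  0.5]
(285, 340) 0.14448212323411774 [-21.1   0.5]
(239, 300) 0.14448212323411774 [-3.5 18.2]
(331, 300) 0.14448212323411774 [ -3.7 -17.2]
(280, 240) 0.106 [7.4 2.5]
(280, 300) 0.106 [-24.4   2.6]
(310, 300) 0.106 [-24.5 -12.5]
```

View pics/w9.png

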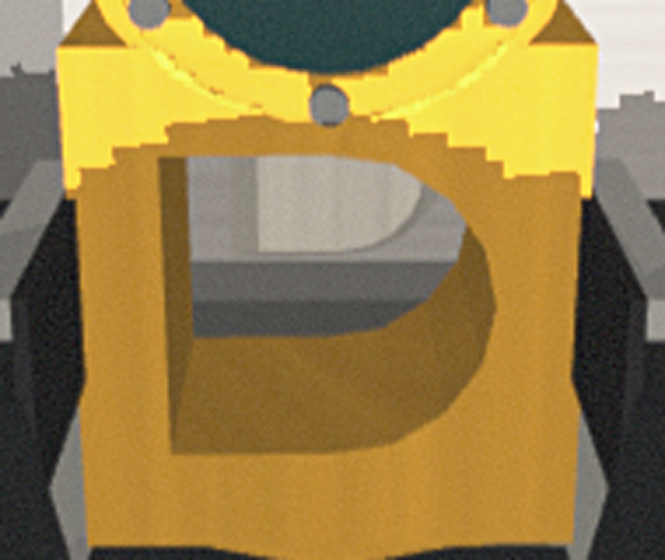

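Emit:
jog_arm(translation=[[-0.5,-1.6,-3],[-0.5,-1.6,-8],[-0.5,-1.6,-14],[-0.5,-1.6,-20],[-0.5,-1.6,-26],[-0.5,-1.6,-32],[-0.5,-1.6,-38],[-0.5,-1.6,-41],[-0.5,-1.6,-42],[-0.5,-1.6,-42]], turn=[0,0,0,0,0,0,0,0,0,0])

```text
clock: 20.22
position: [0.6339, -0.0607, 0.0832]
ee_rot: [0.999, -0.052, 0.003, 0.003]
ft_force: [-0.7, -0.2, -3.9]
grip_width: 0.637
```

Emit:
jog_arm(translation=[[0,0,-1],[0,0,-1.5],[0,0,-1.5]], turn=[0,0,0])

```text
clock: 20.47
position: [0.6341, -0.0607, 0.0831]
ee_rot: [0.999, -0.052, 0.004, 0.003]
ft_force: [-6.1, -0.2, 7.4]
grip_width: 0.631
```

Emit:
jog_arm(translation=[[0,0,0],[0,0,0],[0,0,0],[0,0,20],[0,0,50],[0,0,80],[0,-20,110],[-3,-55,120],[-6,-90,120],[-10,-100,120],[-10,-100,120],[-10,-100,120]], turn=[0,0,0,0,0,0,3,9,15,21,27,34], grip=72)

```text
clock: 21.47
position: [0.6241, -0.1625, 0.2033]
ee_rot: [0.97, 0.244, 0.005, 0.002]
ft_force: [0.7, 0.3, 0.8]
grip_width: 0.846
```

```bash
cat > s12.py <<'E'
from h import *
np.set_printoptions(precision=4,suppress=True)
w=manip.camera("wrist");t=manip.camera("top");s=manip.camera("scene")
ob=manip.get_obs();q=ob["ee_rot"];print(ob["clock"],ob["position"],"yaw",np.degrees(2*np.arctan2(q[1],q[0])))
save(w,"w10");save(t,"t10");save(s,"s10")
for n in ["fitting_mid","spacer_mid","post_top","knob_top","stop_face"]:
    o=[]
    for k,c in (("w",w),("s",s),("t",t)):
        a=manip.pinpoint(c,n); z=dict(fitting_mid=.089,spacer_mid=.063,post_top=.106,knob_top=.095,stop_face=.037)[n]
        for x in a[:4]: print(n,k,np.round(x["at"]).tolist(),round(x["confidence"],2),at_z(c,x["at"],z)[:2])
E
python3 s12.py
```

```text
21.6167 [ 0.6243 -0.1608  0.2032] yaw 27.88914924757436
fitting_mid w [152.0, 131.0] 0.34 [ 0.63   -0.0547]
fitting_mid s [197.0, 223.0] 0.82 [ 0.6264 -0.0601]
fitting_mid s [438.0, 345.0] 0.74 [0.5935 0.6586]
fitting_mid s [364.0, 202.0] 0.69 [0.2959 0.3007]
fitting_mid s [223.0, 141.0] 0.6 [ 0.323  -0.1982]
fitting_mid t [328.0, 162.0] 0.94 [ 0.6292 -0.0653]
fitting_mid t [222.0, 277.0] 0.9 [0.2429 0.2708]
fitting_mid t [376.0, 274.0] 0.53 [ 0.2645 -0.2256]
spacer_mid s [198.0, 228.0] 0.66 [ 0.6251 -0.0605]
spacer_mid s [163.0, 201.0] 0.44 [ 0.605  -0.2131]
spacer_mid t [299.0, 206.0] 0.7 [0.483  0.0257]
spacer_mid t [326.0, 158.0] 0.67 [ 0.6464 -0.0616]
spacer_mid t [326.0, 161.0] 0.66 [ 0.6371 -0.0624]
post_top w [149.0, 132.0] 0.75 [ 0.6316 -0.0584]
post_top s [195.0, 221.0] 0.7 [ 0.6346 -0.0598]
knob_top w [309.0, 229.0] 0.94 [ 0.6199 -0.186 ]
knob_top s [167.0, 201.0] 0.8 [ 0.6155 -0.1805]
knob_top t [364.0, 164.0] 0.57 [ 0.6218 -0.1854]
stop_face s [267.0, 284.0] 0.61 [0.6589 0.2004]
stop_face s [112.0, 182.0] 0.49 [ 0.6245 -0.4143]
stop_face t [250.0, 157.0] 0.9 [0.6511 0.1952]
stop_face t [362.0, 167.0] 0.48 [ 0.6262 -0.1916]
```

View pics/w10.png

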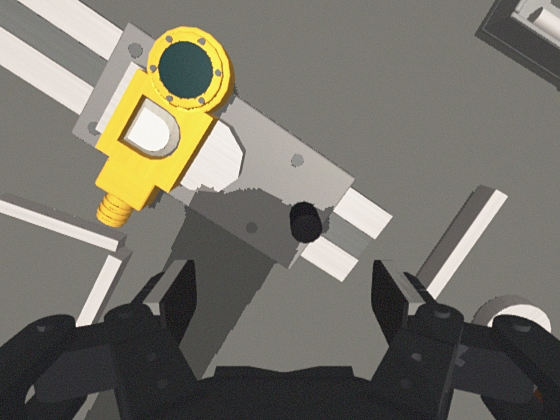

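Emit:
jog_arm(translation=[[-4,-24,-10],[-4,-24,-20],[-4,-24,-30],[-4,-24,-40],[-4,-24,-50],[-4,-24,-65],[-4,-24,-95],[-4,-24,-120],[-4,-24,-135],[-4,-24,-138],[-4,-24,-138]], turn=[-7,-14,-21,-28,-33.8,-33.8,-33.8,-33.8,-33.8,-33.8,-33.8], grip=60)

```text
clock: 23.28
position: [0.6195, -0.1846, 0.0643]
ee_rot: [0.999, -0.05, 0.003, 0.003]
ft_force: [-0.2, 0.0, 0.8]
grip_width: 0.703
```

Emit:
jog_arm(translation=[[0,0,0],[0,0,0],[0,0,0],[0,0,0],[0,0,0],[0,0,0]], turn=[0,0,0,0,0,0], grip=10, grip_force=40)

```text
clock: 23.78
position: [0.6203, -0.1849, 0.0658]
ee_rot: [0.999, -0.05, 0.004, 0.003]
ft_force: [-2.5, -0.2, 6.8]
grip_width: 0.269
```

Emit:
jog_arm(translation=[[0.8,8,0],[2.1,20,0],[3.6,35,0],[5.2,50,0],[6.8,66,0],[8.4,82,0],[10,98,0],[11.7,114,0],[13.3,129,0],[14.7,143,0],[16,155,0],[16.4,160,0]], turn=[0,0,0,0,0,0,0,0,0,0,0,0])

```text
clock: 24.78
position: [0.6368, -0.0234, 0.0659]
ee_rot: [0.999, -0.05, 0.004, 0.003]
ft_force: [0.1, -2.7, -2.9]
grip_width: 0.27
```

Emit:
jog_arm(translation=[[0.5,5,0],[1.1,11,0],[1.6,16,0],[1.9,19,0],[2.1,21,0],[2.3,22,0],[2.4,23,0],[2.5,24,0],[2.6,25,0]], turn=[0,0,0,0,0,0,0,0,0])

```text
clock: 25.53
position: [0.6385, -0.007, 0.0658]
ee_rot: [0.999, -0.053, 0.003, 0.008]
ft_force: [-8.1, -24.9, 6.0]
grip_width: 0.267
```

Emit:
jog_arm(translation=[[0,0.5,0],[0,0.5,0],[0,0.5,0],[0,0.5,0],[0,0.5,40],[0,0.5,80],[0,0.5,120],[0,-20,150],[0,-50,170],[0,-80,170],[0,-80,170],[0,-80,170]], turn=[0,0,0,0,0,0,0,0,0,0,0,0], grip=50)

```text
clock: 26.53
position: [0.6385, -0.0885, 0.2359]
ee_rot: [0.998, -0.054, 0.003, 0.008]
ft_force: [1.4, 0.4, -0.6]
grip_width: 0.588
```

```bash
cat > s13.py <<'E'
from h import *
np.set_printoptions(precision=4,suppress=True)
w=manip.camera("wrist");t=manip.camera("top");s=manip.camera("scene")
ob=manip.get_obs();q=ob["ee_rot"];print(ob["clock"],ob["position"],ob["ft_force"],ob["grip_width"])
save(w,"w11");save(t,"t11");save(s,"s11")
for n in ["fitting_mid","spacer_mid","post_top","knob_top","stop_face","parallel_mid","parallel_b"]:
    for k,c in (("w",w),("s",s),("t",t)):
        a=manip.pinpoint(c,n); z=dict(fitting_mid=.089,spacer_mid=.063,post_top=.106,knob_top=.095,stop_face=.037,parallel_mid=.014,parallel_b=0)[n]
        for x in a[:2]: print(n,k,np.round(x["at"]).tolist(),round(x["confidence"],2),at_z(c,x["at"],z)[:2])
# grey profile along the rail line at height .05 (carriage top / stop top) in wrist view
u=np.array([.1028,.9947]);k0=np.array([.6385,-.007])
for off in (-.042,.042):
  r=[]
  for d in range(180,230,2):
    p=k0+u*d/1000+np.array([u[1],-u[0]])*off; c=proj(w,[p[0],p[1],.05]); i=np.round(c).astype(int)
    r.append(int(w["frame"][i[1],i[0]].mean()) if 0<=i[1]<420 and 0<=i[0]<560 else -1)
  print(off,r)
E
python3 s13.py
```

```text
26.6833 [ 0.6385 -0.0849  0.2355] [-0.3548  1.266   0.1109] 0.5917148078691188
fitting_mid w [208.0, 313.0] 0.62 [ 0.5407 -0.0104]
fitting_mid w [31.0, 212.0] 0.59 [0.6497 0.1198]
fitting_mid s [245.0, 256.0] 0.83 [0.6425 0.1192]
fitting_mid s [443.0, 343.0] 0.79 [0.5822 0.6661]
fitting_mid t [116.0, 187.0] 0.92 [0.5288 0.6283]
fitting_mid t [275.0, 155.0] 0.87 [0.6465 0.1099]
spacer_mid s [245.0, 260.0] 0.74 [0.6409 0.1178]
spacer_mid t [275.0, 157.0] 0.75 [0.6466 0.1097]
post_top w [14.0, 216.0] 0.63 [0.6512 0.1208]
post_top s [242.0, 255.0] 0.96 [0.6515 0.1185]
post_top t [274.0, 153.0] 0.8 [0.6505 0.1126]
post_top t [434.0, 221.0] 0.42 [ 0.4372 -0.4092]
knob_top w [183.0, 215.0] 0.77 [ 0.6349 -0.0065]
knob_top s [208.0, 232.0] 0.59 [ 0.637  -0.0112]
knob_top t [310.0, 162.0] 0.71 [ 0.6257 -0.005 ]
knob_top t [272.0, 153.0] 0.49 [0.6533 0.118 ]
stop_face w [202.0, 187.0] 0.37 [ 0.6462 -0.0128]
stop_face s [266.0, 285.0] 0.94 [0.662  0.1995]
stop_face t [253.0, 156.0] 0.56 [0.6541 0.186 ]
parallel_mid w [269.0, 370.0] 0.87 [ 0.4151 -0.0492]
parallel_mid s [210.0, 233.0] 0.55 [ 0.5983 -0.047 ]
parallel_mid s [243.0, 194.0] 0.54 [ 0.4177 -0.0549]
parallel_mid t [321.0, 227.0] 0.65 [ 0.4178 -0.0548]
parallel_mid t [272.0, 151.0] 0.3 [0.6817 0.1202]
parallel_b w [208.0, 310.0] 0.87 [0.4946 0.0137]
parallel_b w [514.0, 152.0] 0.57 [ 0.64   -0.3386]
parallel_b s [246.0, 220.0] 0.65 [0.4906 0.0067]
parallel_b s [126.0, 202.0] 0.58 [ 0.6421 -0.349 ]
parallel_b t [400.0, 163.0] 0.82 [ 0.6509 -0.3328]
parallel_b t [274.0, 158.0] 0.71 [0.6572 0.1119]
-0.042 [183, 185, 179, 185, 185, 180, -1, -1, -1, -1, -1, -1, -1, -1, -1, -1, -1, -1, -1, -1, -1, -1, -1, -1, -1]
0.042 [-1, -1, -1, -1, -1, -1, -1, -1, -1, -1, -1, -1, -1, -1, -1, -1, -1, -1, -1, -1, -1, -1, -1, -1, -1]
```

Emit:
jog_arm(translation=[[-20,40,30],[-40,80,60],[-50,120,60],[-50,160,60],[-50,200,60],[-50,240,60],[-50,260,60],[-50,260,60],[-50,260,60],[-50,260,60]], turn=[0,0,0,0,0,0,0,0,0,0])

```text
clock: 28.57
position: [0.5887, 0.1725, 0.2957]
ee_rot: [0.999, -0.053, 0.003, 0.008]
ft_force: [0.5, -0.6, 0.0]
grip_width: 0.584
```

```bash
cat > s14.py <<'E'
from h import *
np.set_printoptions(precision=1,suppress=True)
w=manip.camera("wrist");t=manip.camera("top");ob=manip.get_obs();print(ob["clock"],ob["position"]);save(w,"w12")
u=np.array([.1028,.9947]);k0=np.array([.6385,-.007]);v=np.array([u[1],-u[0]])
for off in (-.046,-.03,.03,.046):
  r=[]
  for d in range(170,242,2):
    p=k0+u*d/1000+v*off; c=proj(w,[p[0],p[1],.05]); i=np.round(c).astype(int)
    r.append(int(w["frame"][i[1],i[0]].mean()) if 0<=i[1]<420 and 0<=i[0]<560 else -1)
  print(off,r)
for x in manip.pinpoint(w,"post_top")[:1]: print("post_top",at_z(w,x["at"],.106)*1000)
for x in manip.pinpoint(w,"stop_face")[:1]: print("stop",at_z(w,x["at"],.037)*1000)
# parallel_b: bright blob in first vs last top frame
old=cv2.imread("pics/top0.png")
for n,im in (("old",old),("new",t["frame"][:,:,::-1])):
    g=im[192:218,278:326].max(2); m=(g>150).astype(np.uint8); k,l,st,ce=cv2.connectedComponentsWithStats(m)
    print(n,[(st[i].tolist(),ce[i]) for i in range(1,k) if st[i][4]>20])
E
python3 s14.py
```

```text
28.6667 [0.6 0.2 0.3]
-0.046 [184, 185, 189, 187, 186, 188, 187, 188, 186, 184, 188, 191, 163, 118, 122, 120, 123, 123, 124, 123, 124, 123, 122, 124, 126, 126, 123, 122, 124, 123, 124, 125, 121, 119, 125, 121]
-0.03 [184, 196, 189, 191, 190, 191, 194, 194, 192, 193, 198, 193, 178, 103, 116, 151, 150, 152, 147, 160, 246, 242, 241, 241, 220, 144, 144, 149, 113, 238, 236, 234, 235, 234, 235, 234]
0.03 [203, 208, 206, 116, 146, 144, 151, 134, 213, 207, 209, 206, 207, 87, 104, 162, 158, 165, 155, 157, 168, 199, 184, 153, 158, 154, 155, 153, 120, 251, 242, 242, 242, 243, 242, 242]
0.046 [210, 212, 211, 213, 211, 213, 216, 216, 214, 216, 218, 215, 223, 107, 123, 122, 122, 123, 120, 123, 120, 122, 123, 126, 121, 127, 121, 122, 120, 122, 122, 125, 123, 121, 119, 119]
post_top [649.2 119.8 106. ]
stop [657.2 191.7  37. ]
old [([8, 9, 34, 6, 112], array([24.3, 11.4]))]
new [([0, 0, 40, 26, 862], array([16.3, 13.4])), ([42, 13, 4, 11, 31], array([43.2, 17.2]))]
```

```bash
cat > s15.py <<'E'
from h import *
np.set_printoptions(precision=2,suppress=True)
s=manip.camera("scene");new=s["frame"][:,:,::-1].copy();save(s,"s15");old=cv2.imread("pics/scene0.png");w1=cv2.imread("pics/s_w7.png")
def blob(im):
    g=im[205:232,222:270].max(2); m=(g>130).astype(np.uint8);k,l,st,ce=cv2.connectedComponentsWithStats(m)
    return [(st[i].tolist(),ce[i]) for i in range(1,k) if st[i][4]>15]
for n,i in (("old",old),("w7",w1),("new",new)): print(n,blob(i))
E
python3 s15.py
```

```text
old [([6, 4, 37, 18, 183], array([23.89, 12.6 ]))]
w7 [([5, 0, 38, 22, 212], array([22.45, 11.58]))]
new [([5, 0, 38, 22, 213], array([22.61, 11.59]))]
```

```bash
python3 -c "
from workcell import manip
print(manip.hand_in(), manip.get_obs()['clock'])"
```

```text
the job is handed in; nothing more can be done
the job is handed in; nothing more can be done
```

I finished the job in the order asked and handed it in, last clock reading about 28.7 s of the 72 s. The parallel was lifted off the rail and laid flat on the plate near (0.42, -0.05). The spacer and then the brass fitting went over the post, flats matched. The carriage was then pulled by its knob to the end stop.

Last checks:
- **Carriage:** It came to a halt against about 25 N. A closer look showed the carriage edge directly against the stop, with no rail between them.
- **Fitting and spacer:** The wrist picture taken before the carriage was moved showed the fitting correctly turned on top of the spacer. With about 7 N of upward contact force, the tool height put the fitting within about 0.5 mm of home. I did not take a separate picture to check that it was fully down.
- **Bystanders:** `parallel_b` shows no shift in the scene view, but the moved parallel lies only about 1 cm from its end. The last overhead check of it failed because the arm blocked the view. I did not measure the other bystanders again.
- **Small disagreements:** The network's stop face position varied by about 1 cm between views. Pulling the carriage came to 178 mm, against a first estimate of 185 mm, but it matched a measurement in an earlier picture (about 176 mm).

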